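# Lock the bayonet head onto the leak-test chamber

## Robot

A 6-joint arm with a two-finger parallel gripper is mounted at the origin on a cart in front of the work surface, level with it; the furniture and walls round the work are solid. World frame = base frame: x ahead of the robot, y to its left, z up, the work surface at z = 0. Lengths are in m, angles in degrees, forces in N, time in s.
With the tool pointing down it reaches from about 0.275 to 0.725 m from the base axis. Payload 15.9 kg.
Tool frame: the origin (TCP) lies midway between the tips of the shut fingers; the grasp point (between the pads) lies 19 mm behind it (grasp_offset is the distance from the TCP to the grasp point, in m); z points along the fingers, y is the line along which they close (so a half turn about z gives the same grasp; the last joint's range is limited). The gripper opens to 85 mm and grips with 20 to 120 N. Pads are 22 mm wide; open, the fingers measure 114 mm over their backs; the gripper's body (76 mm by 85 mm) begins 54 mm behind the grasp point. The pads swing forward as they close: fully open they stand 13 mm farther back than shut.
Start: joints at [75.057, 12.198, -1.971, 75.831, 0, 90], TCP at [0.129, 0.483, 0.231] pointing down, gripper open.
Joint ranges: [-170.91, 170.91], [-42.67, 98.43], [-65.05, 77.54], [-120.47, 116.71], [-90, 82.35], [-180, 180]. Speed limits (degrees/s): [108.29, 108.29, 136.94, 147.25, 180, 180].

## Interface

Orientations are given as [roll, pitch, yaw] about the fixed x, y, z axes, in that order (R = Rz(yaw) Ry(pitch) Rx(roll)).
In Python, from cell import * gives the robot as it stands. The module is installed in compiled form; this text tells all that it offers.
- The arm moves only by the tool jog_arm, never from a script. Its argument "series" is a list of rows, each a list of 3 entries, a list of its own where there are three numbers: the closure, from 0 (fully open) to 1 (shut), then the shift along the tool's x, y, z in mm, then the turn about the tool's z in degrees. A call has 1 to 20 rows; each row is the pose to reach, as a shift and turn from the pose commanded when the call began, along the tool's axes at that moment; what a row does not reach only later rows make up. A row lasts 1/10 s, in which the tool goes at most 50 mm and 8.59 degrees, less where a joint would pass 70% of its speed; a pose out of reach is approached as far as the arm can. A call with a gripper value outside its range is refused whole. The fingers move at their own pace and stop on an object; the grip force is fixed at half the most. Time passes only in rows, so rows that repeat a pose let the fingers close. It gives the time, the measured TCP pose, the force, the opening and the grip force at its end, in the units of the state.
- sense(): the state, without advancing time (a new reading comes with each control period).
- grab_frame(name): name is "scene" or "top" or "wrist"; returns the picture (480x640x3 uint8, red, green, blue); there is no depth.
- camera_info(name): a dict with "fx", "fy", "cx", "cy" (pixels), "distortion" ([k1, k2, p1, p2, k3] as OpenCV has them; the pictures are not rectified), "pose" (4x4, takes a point from camera to world coordinates); the wrist camera has in their place "mount" (4x4, takes a point from camera to tool coordinates, whose origin is the TCP and whose axes are the flange's). Camera axes: x right, y up, looking along -z (the intrinsics and any distortion apply to the point x, -y, -z); pixel columns grow to the right and rows downward; lengths in m; the calibration is good to about 2 mm. A picture is of the moment at which its call begins: read the wrist's pose just before it. camera_info takes no time and is no camera call.
- job_done(): hands the job in; it is judged then, once.
Trained networks look in the newest picture that a camera, given by its name, has taken for a name from the list of things; names that differ only in an ending like _2 or _b are one class to them, and where a whole thing is asked for, a point or a joint stands for the part that bears it (a point fixed in the world has none). Each returns a list of dicts, best first, with "conf" (0 to 1); they miss things now and then, are a little off and sometimes report something else, mostly with a low value. They report only what shows in the picture. A call takes as long as a camera call. They do not tell look-alikes from the thing itself.
- boxes_of(thing, camera): "position" ([column, row] in pixels, amid what is visible of it).
The state is a dict: "time_s": time; "qpos": joint angles; "qd": joint speeds; "tau": joint torques, N m; "tool_pos": TCP position; "eef_rot": TCP orientation; "contact_force": force on the tool from outside, world axes, zero at the start; "wrist_torque": the same for the moment, N m; "grip_width": finger opening in m; "gripper_force": force on a finger pad.
Only numpy, scipy, OpenCV 4.12 (cv2) and the standard library are available. Lean on these libraries where they do the work, as an engineer would, in place of code of your own. Each camera call takes 0.05 s, during which the arm holds its last target. There are 200 camera calls.

## Task

Close the little leak-test chamber with its bayonet head, which lies on the sloping wooden cradle: first stand the head upright on the round cork pad and let go, then take it up again. Enter its two lugs through the chamber ring's gaps (red marks), push down against the spring, turn it about a quarter turn clockwise seen from above to the stop, and let it rise so that it seats in the locked place (wing in line with the green marks); then let go. Do not push away or knock over the bottle, the loupe, the watch or the tin standing about.

Things in the scene. Friction and masses are not known exactly. Their poses are not given: they have to be found in the camera images.
- head_center (a point): Bayonet head: round plug 38 mm in diameter, 86 mm tall, brass foot, grey ribbed body, black wing on top, 0.2 kg. Point on its axis 43 mm above the foot face. z: along the axis, foot to wing; x: line of both lugs and long way of the wing (alike after half a turn about z). Starts on the cradle, axis 20 degrees off level, wing high, y level, +x lug downward. The round body goes from 0 to 60 mm above the foot.
- head_foot (a point): Centre of the head's foot face (31 mm across, then a 3.5 mm chamfer); axes as head_center. The two brass lugs lie on the x line, reach 24 mm from the axis, are 13 mm wide in y and stand 6 to 12 mm above the foot face. The foot is heavy: the head balances about 29 mm above the foot face.
- head_wing (a point): Middle of the head's wing, 73 mm above the foot face; axes as head_center. The wing is 36 mm long in x, 14 mm thick in y, from 60 to 86 mm above the foot face.
- cradle: Fixed wooden cradle, base 110 x 50 x 6 mm; origin at bench height under it. The lying head's axis points to the cradle's +x, rising 20 degrees; its foot centre is 35 mm to -x of the origin, 36 mm above the bench, against a small stop. The trough strips under the body (18 to 58 mm from the foot) are 31 mm wide in all, less than the body, so the body's sides are free to grip.
- cork_pad: Fixed round cork pad, 90 mm in diameter, 4 mm thick; origin at the centre of its underside (bench height). The head is to be stood on it. Overhead, keep the arm clear of a fixed solid lamp shade, 360 mm in diameter, hanging over the right of the bench: centre 0.38 m ahead (+x) and 0.42 m to the right (-y) of the robot's base axis, lower rim 0.61 m above the bench.
- chamber: Fixed round blue chamber, 66 mm in diameter, rim 45 mm above the bench, on a plate 86 mm square and 8 mm thick; a valve stub sticks out 46 mm to its -x. Origin at the centre of its underside. In its mouth a flat aluminium bayonet ring with a 42 mm hole and two opposite gaps for the lugs, each 48 degrees wide, red marks beside them.
- chamber_mouth (a point): Centre of the mouth at rim height, axes as the chamber. Gaps: on the line 80 degrees counter-clockwise (from above) from +x, and opposite. Below a lip (foot face 22 mm or more under the rim, 23.5 is good) the head turns 80 degrees clockwise to a stop; there, its x along the chamber's x (either way round, green marks, 6 degrees of play), it rises into pockets: foot face 18 mm under the rim.
- plunger (a joint): Spring plunger (rubber disc, 36 mm across) inside the chamber: 0 = up, its top then 9 mm below the rim; grows as it is pushed down, 0.016 = bottom. 3 N to start, 0.7 N more per mm; about 13 N at 14.5 mm; 0.009 when the head is locked. The head set in the gaps rests on it unpressed with its lugs 3 mm inside the gaps.
- bottle_center (a point): White tablet bottle with teal cap, 43 mm in diameter, 72 mm tall, loose; point at half its height. Leave alone.
- loupe_center (a point): Black eye loupe, 31 mm in diameter, 30 mm tall, loose; point at half its height. Leave alone.
- watch_center (a point): White watch head with a gold-coloured dial, 40 x 36 x 9 mm, lying loose; point at half its height. Leave alone.
- tin_center (a point): Round tin with white lid and brown base, 55 mm in diameter, 34 mm tall, loose; point at half its height. Leave alone. Behind it, instruments and a wall shelf with boxes stand from 0.75 m ahead (+x) of the robot's base axis; keep hand and wrist short of them.
Not all that is in view belongs to the job. Of the things that look like the cork_pad, the smaller one is meant.

How it is judged:
By the outcome, as a careful person would: the job done as asked, in the order asked, and still so for the second after the job is handed in, with the robot touching nothing.
It also fails if it takes over 64 s, if anything falls off the work surface, if the arm or the gripper's body presses on something with over 40 N, if the wrist force passes 120 N, or if a joint passes its speed limit or range.

## Working session

There is one attempt and no reset: what is moved stays moved. The work goes in short steps, Python scripts to look and compute and a tool call to move; the robot and the scene stay as the last step left them, time stands still between calls to the robot, and variables do not carry over. Pictures are saved under pics/ and viewed, at most 10 in all, crops included, and the job is handed in when it is done.

Besides the shell and the picture viewer there is one more tool, called after ">>>" by a JSON object that holds its "method" and its "body". jog_arm: Moves the arm, as the interface text tells. Its arguments: {"type":"object","properties":{"series":{"type":"array"}},"required":["series"]}

```bash
mkdir -p pics; cat > h.py <<'E'
from cell import *
import numpy as np, cv2
from scipy.spatial.transform import Rotation as R
def K(i): return np.array([[i['fx'],0,i['cx']],[0,i['fy'],i['cy']],[0,0,1.]])
def pose(n,s=None):
    i=camera_info(n)
    if n!='wrist': return i,np.array(i['pose'])
    s=s or sense(); T=np.eye(4); T[:3,:3]=R.from_euler('xyz',s['eef_rot'],degrees=True).as_matrix(); T[:3,3]=s['tool_pos']
    return i,T@np.array(i['mount'])
def ray(n,px,z,P=None):
    "world point at height z seen at pixel px"
    i,T=P or pose(n)
    u=cv2.undistortPoints(np.array([[px]],float),K(i),np.array(i['distortion'],float))[0,0]
    d=T[:3,:3]@np.array([u[0],-u[1],-1]); o=T[:3,3]
    return (o+d*(z-o[2])/d[2]).round(4)
def proj(n,p,P=None):
    i,T=P or pose(n)
    q=np.linalg.inv(T)@np.append(p,1); q=np.array([q[0],-q[1],-q[2]])
    return cv2.projectPoints(q[None],np.zeros(3),np.zeros(3),K(i),np.array(i['distortion'],float))[0][0,0].round(1)
def save(n,f):
    a=grab_frame(n); cv2.imwrite('pics/'+f,a[:,:,::-1]); return a
E
python3 - <<'E'
from h import *
print(sense())
for n in ('top','scene'):
    save(n,n+'0.png'); i=camera_info(n); print(n,np.array(i['pose']).round(3).tolist(),i['fx'])
    for t,z in dict(head_center=.05,head_foot=.036,head_wing=.06,cradle=.02,cork_pad=.004,chamber=.045,bottle_center=.072,loupe_center=.03,watch_center=.009,tin_center=.034).items():
        print(t,[(np.round(d['position']).tolist(),round(d['conf'],2),ray(n,d['position'],z)[:2].tolist()) for d in boxes_of(t,n)[:4]])
print(camera_info('wrist'))
E
```

```text
{'time_s': 0.0, 'qpos': array([ 7.50569986e+01,  1.22233210e+01, -2.00992739e+00,  7.58313254e+01,
       -6.47547077e-04,  8.99980891e+01]), 'qd': array([-0.0188865 , -0.00169879,  0.01294991,  0.09213754,  0.11572453,
       -0.05089834]), 'tau': array([-5.15741733e-03, -6.86162066e+01,  4.87123668e+01,  1.75031269e-02,
       -2.42053266e-04,  7.04095427e-06]), 'tool_pos': array([0.12884109, 0.48274819, 0.23081741]), 'eef_rot': array([-1.79935426e+02,  6.45393030e-04,  1.65058910e+02]), 'contact_force': array([ 0.22395579,  0.65096469, -0.7211295 ]), 'wrist_torque': array([-0.03989153, -0.01444463, -0.00171811]), 'gripper_force': 0.0, 'grip_width': 0.08534961273360697}
top [[-0.022, 0.996, -0.082, 0.459], [-1.0, -0.021, 0.017, 0.02], [0.015, 0.082, 0.997, 1.203], [0.0, 0.0, 0.0, 1.0]] 611.0103874468898
head_center []
head_foot [([155.0, 313.0], 0.95, [0.4397, 0.3097])]
head_wing [([152.0, 314.0], 0.59, [0.4388, 0.3098])]
cradle [([170.0, 305.0], 0.93, [0.4535, 0.284])]
cork_pad [([416.0, 302.0], 0.74, [0.4497, -0.1968]), ([463.0, 233.0], 0.68, [0.5838, -0.2969])]
chamber [([309.0,
[... 949 characters left out ...]
enter [([242.0, 255.0], 0.64, [0.4364, 0.1775])]
watch_center [([414.0, 311.0], 0.54, [0.6047, -0.1904])]
tin_center [([352.0, 244.0], 0.55, [0.6634, 0.0622])]
{'fx': 422.4546213328675, 'fy': 422.4546213328675, 'cx': 323.8838168527939, 'cy': 243.28861001031584, 'distortion': array([-0.02441422,  0.        ,  0.        ,  0.        ,  0.        ]), 'mount': array([[ 1.38436267e-03,  9.64998606e-01,  2.62251356e-01,
         6.60491080e-02],
       [ 9.99999020e-01, -1.39013105e-03, -1.63533152e-04,
         3.26957229e-04],
       [ 2.06754489e-04,  2.62251326e-01, -9.64999585e-01,
        -1.42851242e-01],
       [ 0.00000000e+00,  0.00000000e+00,  0.00000000e+00,
         1.00000000e+00]])}
```

```bash
python3 - <<'E'
import cv2
a=cv2.imread('pics/top0.png'); cv2.imwrite('pics/top0c.png',cv2.resize(a[160:380,110:510],None,fx=2,fy=2,interpolation=cv2.INTER_CUBIC))
E
```

```text
(no output)
```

View pics/top0c.png

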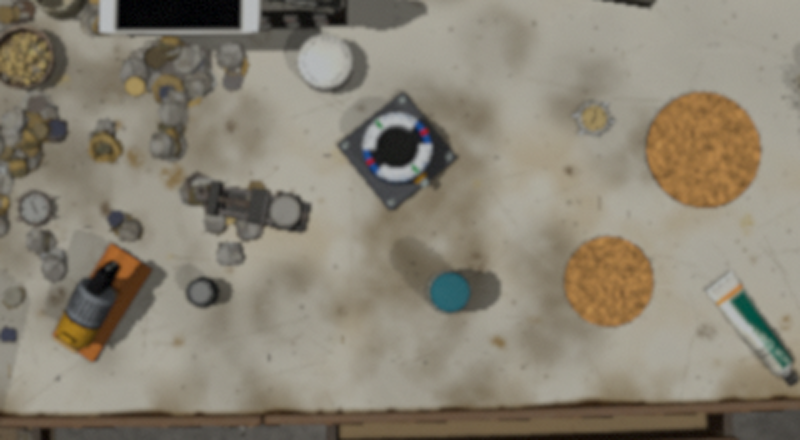

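View pics/scene0.png

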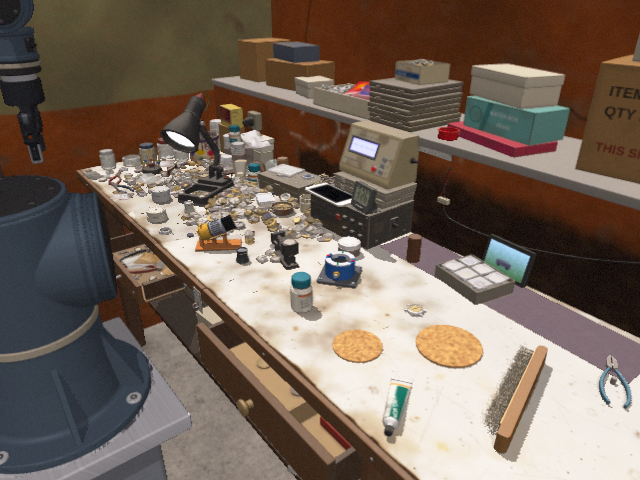

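Two cork discs are visible in the top view, at about (415,301) and (462,235). The smaller one, about 88 mm across at (415,301), is the one meant; the crop above shows its size plainly. The head lies on the orange cradle with its foot near (148,327) and its wing toward (163,295). The chamber is at (309,234), with red marks at upper right and lower left.

>>> {"method": "jog_arm", "body": {"series": [[0, [-346, -92, 30], 11], [0, [-346, -92, 30], 11], [0, [-346, -92, 30], 11], [0, [-346, -92, 30], 11], [0, [-346, -92, 30], 11], [0, [-346, -92, 30], 11], [0, [-346, -92, 30], 11], [0, [-346, -92, 30], 11], [0, [-346, -92, 30], 11], [0, [-346, -92, 30], 11]]}}

```text
time_s: 2.1
tool_pos: [0.4389, 0.3053, 0.2013]
eef_rot: [-180.0, -0.0, 154.1]
contact_force: [-0.3, 0.4, -0.1]
grip_width: 0.0858
gripper_force: 0.0
```

```bash
python3 - <<'E'
from h import *
s=sense();print(s['qpos'].round(1),s['tool_pos'].round(4),s['eef_rot'].round(2),s['qd'].round(1))
P=pose('wrist',s); save('wrist','w1.png')
for t,z in dict(head_center=.05,head_foot=.036,head_wing=.061,cradle=.02).items():
        print(t,[(np.round(d['position']).tolist(),round(d['conf'],2),ray('wrist',d['position'],z,P)[:2].tolist()) for d in boxes_of(t,'wrist')[:4]])
E
```

```text
[34.8 16.7 -0.4 72.9  0.  60.8] [0.4389 0.3053 0.2013] [-1.8000e+02 -2.0000e-02  1.5406e+02] [ 1.4 -0.6 -0.3 -0.  -0.1 -0. ]
head_center [([329.0, 219.0], 0.81, [0.4372, 0.3105]), ([80.0, 472.0], 0.25, [0.5441, 0.0215])]
head_foot [([328.0, 220.0], 0.98, [0.44, 0.3088])]
head_wing [([328.0, 221.0], 0.85, [0.4356, 0.3103]), ([82.0, 472.0], 0.34, [0.5381, 0.0344])]
cradle [([312.0, 170.0], 0.58, [0.4028, 0.3129])]
```

View pics/w1.png

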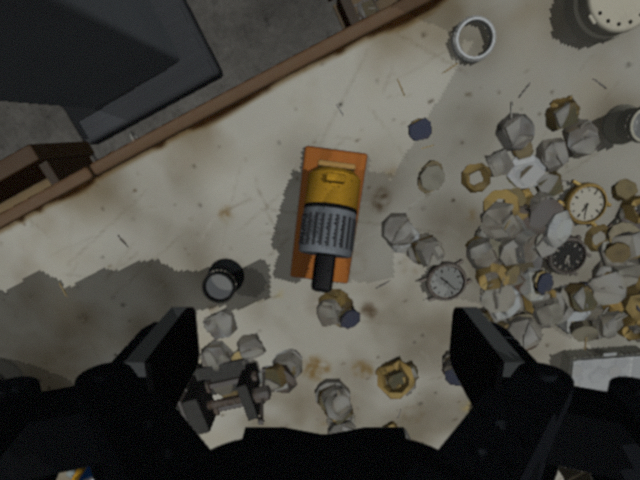

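The wrist view shows the head from brass foot (334,170) to wing tip (322,288). The orange cradle base has corners at about (305,148), (367,150), (293,279) and (350,283). The loupe at (223,282) is well clear.

```bash
python3 - <<'E'
from h import *
P=pose('wrist')
a=cv2.imread('pics/w1.png'); hsv=cv2.cvtColor(a,cv2.COLOR_BGR2HSV)
c=[ray('wrist',p,.006,P) for p in ((305,148),(367,150),(350,283),(293,279))]
c=np.array(c);print(c, np.linalg.norm(np.diff(c[:,:2],axis=0),axis=1), c.mean(0))
for v in (c[3]-c[0],c[2]-c[1]): print(np.degrees(np.arctan2(v[1],v[0])))
f=ray('wrist',(334,170),.05,P);w=ray('wrist',(322,288),.07,P);v=w-f;print(f,w,np.degrees(np.arctan2(v[1],v[0])))
v=c[3]-c[0]+c[2]-c[1];y=np.arctan2(v[1],v[0]);o=c.mean(0);u=np.array([np.cos(y),np.sin(y),0])
ft=o-.035*u;ft[2]=.036;ax=u*np.cos(np.radians(20))+[0,0,np.sin(np.radians(20))]
print(np.degrees(y),o,ft)
for d in (0,29,47,60,86):
    p=ft+ax*d/1000;q=proj('wrist',p,P);print(d,p.round(4),q);cv2.circle(a,tuple(q.astype(int)),2,(0,255,0),-1)
b=cv2.resize(a[120:320,240:420],None,fx=3,fy=3);cv2.imwrite('pics/w1c.png',b)
E
```

```text
[[0.3862 0.3152 0.006 ]
 [0.4087 0.3583 0.006 ]
 [0.5036 0.2997 0.006 ]
 [0.4792 0.2576 0.006 ]] [0.04861954 0.11153461 0.04865974] [0.444425 0.3077   0.006   ]
-31.772203997442404
-31.695002340770984
[0.4074 0.3291 0.05  ] [0.475  0.2873 0.07  ] -31.730292222073754
-31.73322892770479 [0.444425 0.3077   0.006   ] [0.41465728 0.32610877 0.036     ]
0 [0.4147 0.3261 0.036 ] [334.1 179.1]
29 [0.4378 0.3118 0.0459] [330.3 218.5]
47 [0.4522 0.3029 0.0521] [327.8 243.2]
60 [0.4626 0.2965 0.0565] [326.1 261.3]
86 [0.4834 0.2836 0.0654] [322.5 297.7]
```

View pics/w1c.png

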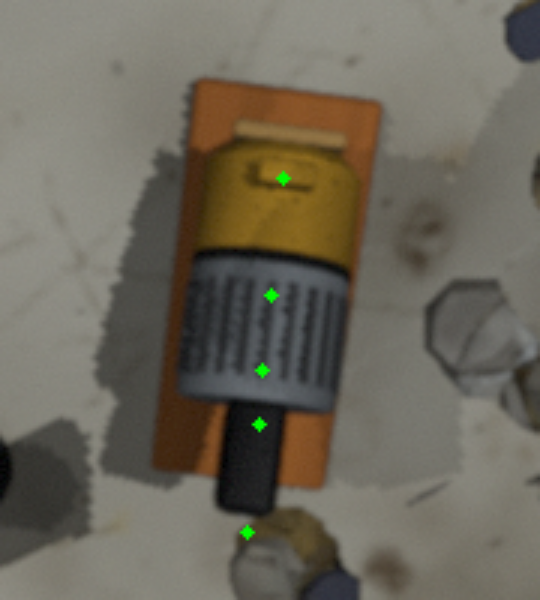

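The projected axis matches the body in the crop, so the grasp can go ahead: yaw −31.7°, 47 mm from the foot.

>>> {"method": "jog_arm", "body": {"series": [[0.25, [-13, 4, 50], 5.8], [0.25, [-13, 4, 100], 5.8], [0.25, [-13, 4, 110], 5.8], [0.25, [-13, 4, 125], 5.8], [0.25, [-13, 4, 140], 5.8], [0.25, [-13, 4, 155], 5.8], [0.25, [-13, 4, 171], 5.8], [0.25, [-13, 4, 171], 5.8], [0.25, [-13, 4, 171], 5.8]]}}

```text
time_s: 3.25
tool_pos: [0.4532, 0.3034, 0.0317]
eef_rot: [180.0, 0.0, 148.3]
contact_force: [0.0, -0.7, 0.2]
grip_width: 0.0644
gripper_force: 0.0
```

>>> {"method": "jog_arm", "body": {"series": [[0.6, [0, 0, 0], 0], [0.8, [0, 0, 0], 0], [1, [0, 0, 0], 0], [1, [0, 0, 0], 0], [1, [0, 0, 0], 0], [1, [0, 0, 0], 0], [1, [0, 0, 0], 0], [1, [0, 0, 0], 0]]}}

```text
time_s: 4.05
tool_pos: [0.4521, 0.3007, 0.0315]
eef_rot: [-179.8, 0.1, 148.2]
contact_force: [-10.8, -20.2, 25.3]
grip_width: 0.0363
gripper_force: 57.2
```

>>> {"method": "jog_arm", "body": {"series": [[1, [0, 0, -5], 0], [1, [0, 0, -12], 0], [1, [0, 0, -24], 0], [1, [0, 0, -40], 0], [1, [0, 0, -60], 0], [1, [0, 0, -85], 0], [1, [0, 0, -110], 0], [1, [0, 0, -130], 0], [1, [0, 0, -130], 0], [1, [0, 0, -130], 0]]}}

```text
time_s: 5.05
tool_pos: [0.4531, 0.303, 0.1605]
eef_rot: [180.0, 0.0, 148.3]
contact_force: [1.4, -0.7, -2.9]
grip_width: 0.0361
gripper_force: 60.2
```

```bash
python3 - <<'E'
from h import *
a=save('wrist','w2.png'); b=save('scene','s2.png')
s=cv2.resize(b[130:290,140:300],None,fx=2.5,fy=2.5); w=cv2.resize(a,(533,400))
w=a[80:480,120:520]
cv2.imwrite('pics/m2.png',np.hstack([w,s])[:,:,::-1]); print(sense()['contact_force'])
E
```

```text
[ 0.52807992 -0.93700701 -2.15914609]
```

View pics/m2.png

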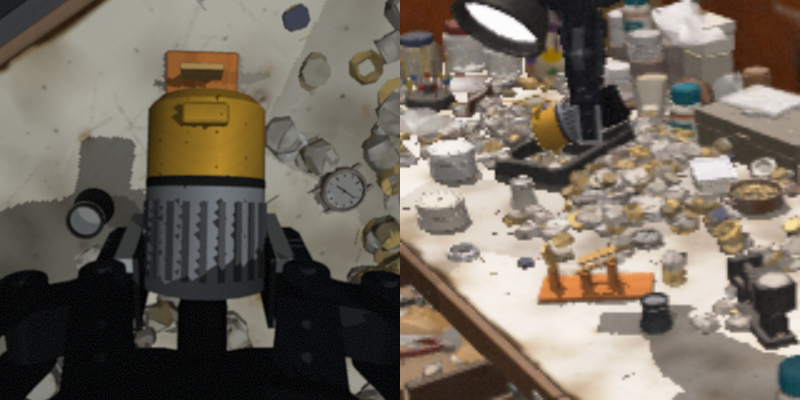

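The head is gripped, wing high and still tilted, and the cradle is empty. I'll carry it over the smaller cork pad.

>>> {"method": "jog_arm", "body": {"series": [[1, [-13, -21, 0], 3], [1, [-36, -60, 0], 6], [1, [-60, -100, 0], 9], [1, [-84, -138, 0], 12], [1, [-108, -178, 0], 15], [1, [-132, -217, 0], 18], [1, [-156, -257, 0], 21], [1, [-180, -296, 0], 24], [1, [-204, -336, 0], 27], [1, [-228, -375, 0], 29], [1, [-246, -405, 20], 31], [1, [-258, -424, 40], 31], [1, [-258, -424, 60], 31], [1, [-258, -424, 60], 31], [1, [-258, -424, 60], 31], [1, [-258, -424, 60], 31]]}}

```text
time_s: 6.75
tool_pos: [0.4497, -0.1931, 0.1011]
eef_rot: [180.0, 0.0, 117.3]
contact_force: [0.2, -0.2, -1.8]
grip_width: 0.0362
gripper_force: 60.7
```

```bash
python3 - <<'E'
from h import *
s=sense();print(s['qpos'].round(1),s['tool_pos'].round(4),s['eef_rot'].round(2))
P=pose('wrist',s);a=save('wrist','w3.png'); b=save('scene','s3.png')
print([(np.round(d['position']).tolist(),round(d['conf'],2),ray('wrist',d['position'],.004,P)) for d in boxes_of('cork_pad','wrist')])
s=cv2.resize(b[250:410,270:430],None,fx=2.5,fy=2.5)
cv2.imwrite('pics/m3.png',np.hstack([a[80:480,120:520],s])[:,:,::-1])
E
```

```text
[-23.2  14.6 -18.2  57.1   0.   39.5] [ 0.4497 -0.1931  0.1011] [1.7997e+02 4.0000e-02 1.1730e+02]
[([383.0, 425.0], 0.7, array([ 0.5429, -0.2857,  0.004 ])), ([390.0, 246.0], 0.66, array([ 0.4851, -0.1753,  0.004 ]))]
```

View pics/m3.png

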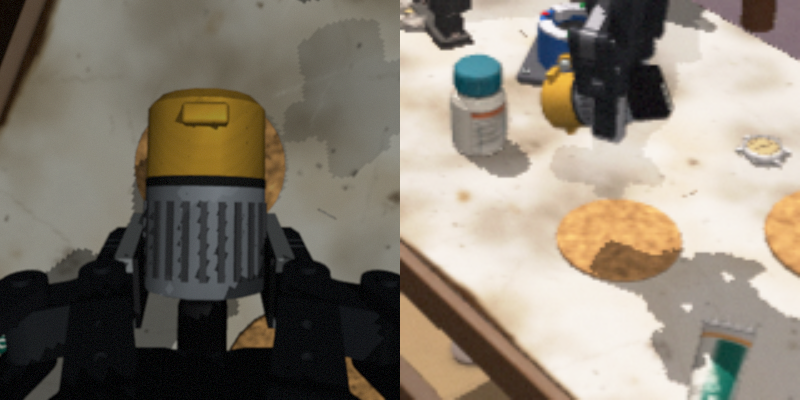

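The head is over the smaller pad, still at about 20°, and the bottle is clear. I'll lower it so the lug is just above the cork, then slacken the grip in small steps so the heavy foot swings down.

>>> {"method": "jog_arm", "body": {"series": [[1, [0, 0, 20], 0], [1, [0, 0, 40], 0], [1, [0, 0, 55], 0], [1, [0, 0, 66], 0], [1, [0, 0, 66], 0], [1, [0, 0, 66], 0]]}}

```text
time_s: 7.5
tool_pos: [0.4496, -0.1935, 0.0349]
eef_rot: [180.0, 0.0, 117.3]
contact_force: [0.7, -0.1, -1.9]
grip_width: 0.0358
gripper_force: 60.7
```

>>> {"method": "jog_arm", "body": {"series": [[0.585, [0, 0, 0], 0], [0.585, [0, 0, 0], 0], [0.585, [0, 0, 0], 0], [0.585, [0, 0, 0], 0]]}}

```text
time_s: 7.9
tool_pos: [0.4494, -0.1935, 0.0346]
eef_rot: [180.0, 0.0, 117.3]
contact_force: [0.2, 0.2, -2.7]
grip_width: 0.0363
gripper_force: 60.7
```

>>> {"method": "jog_arm", "body": {"series": [[0.575, [0, 0, 0], 0], [0.575, [0, 0, 0], 0], [0.575, [0, 0, 0], 0]]}}

```text
time_s: 8.2
tool_pos: [0.4493, -0.1934, 0.0343]
eef_rot: [-180.0, 0.0, 117.3]
contact_force: [0.4, -1.0, -2.6]
grip_width: 0.0366
gripper_force: 51.7
```

>>> {"method": "jog_arm", "body": {"series": [[0.57, [0, 0, 0], 0], [0.57, [0, 0, 0], 0], [0.567, [0, 0, 0], 0], [0.567, [0, 0, 0], 0]]}}

```text
time_s: 8.6
tool_pos: [0.4493, -0.1934, 0.0343]
eef_rot: [180.0, 0.0, 117.3]
contact_force: [0.3, -0.4, -3.2]
grip_width: 0.0372
gripper_force: 29.4
```

>>> {"method": "jog_arm", "body": {"series": [[0.564, [0, 0, 0], 0], [0.564, [0, 0, 0], 0], [0.562, [0, 0, 0], 0], [0.562, [0, 0, 0], 0]]}}

```text
time_s: 9.0
tool_pos: [0.4493, -0.1935, 0.0343]
eef_rot: [180.0, 0.0, 117.3]
contact_force: [-0.3, 0.4, -1.9]
grip_width: 0.0377
gripper_force: 17.5
```

```bash
python3 - <<'E'
from h import *
a=save('wrist','w4.png'); b=save('scene','s4.png')
s=cv2.resize(b[250:410,270:430],None,fx=2.5,fy=2.5)
cv2.imwrite('pics/m4.png',np.hstack([a[80:480,120:520],s])[:,:,::-1])
w3=cv2.imread('pics/w3.png')[:,:,::-1];roi=(slice(150,380),slice(240,400))
print(np.abs(a[roi].astype(int)-w3[roi]).mean(),sense()['gripper_force'])
def brass(im): 
    h=cv2.cvtColor(np.ascontiguousarray(im),cv2.COLOR_RGB2HSV)[80:,240:410]; m=(h[...,0]>18)&(h[...,0]<28)&(h[...,1]>190)&(h[...,2]>90); y=np.nonzero(m)[0]; return m.sum(),np.percentile(y,[5,50,95])+80
print(brass(w3),brass(a))
E
```

```text
8.096920289855072 17.477056746611197
(np.int64(7355), array([178., 217., 251.])) (np.int64(7190), array([178., 217., 251.]))
```

>>> {"method": "jog_arm", "body": {"series": [[0.56, [0, 0, 0], 0], [0.56, [0, 0, 0], 0], [0.559, [0, 0, 0], 0], [0.559, [0, 0, 0], 0]]}}

```text
time_s: 9.5
tool_pos: [0.4493, -0.1934, 0.0343]
eef_rot: [-180.0, -0.0, 117.3]
contact_force: [1.4, -0.8, -2.5]
grip_width: 0.0374
gripper_force: 11.3
```

>>> {"method": "jog_arm", "body": {"series": [[0.558, [0, 0, 0], 0], [0.558, [0, 0, 0], 0], [0.557, [0, 0, 0], 0], [0.557, [0, 0, 0], 0], [0.557, [0, 0, 0], 0]]}}

```text
time_s: 10.0
tool_pos: [0.4493, -0.1934, 0.0343]
eef_rot: [180.0, -0.0, 117.3]
contact_force: [-0.4, -0.5, -2.5]
grip_width: 0.038
gripper_force: 7.2
```

```bash
cat >> h.py <<'E'
def brass(im): 
    h=cv2.cvtColor(np.ascontiguousarray(im),cv2.COLOR_RGB2HSV)[80:,240:410]; m=(h[...,0]>18)&(h[...,0]<28)&(h[...,1]>190)&(h[...,2]>90); y=np.nonzero(m)[0]; return m.sum(),np.percentile(y,[5,50,95])+80
E
python3 - <<'E'
from h import *
print(brass(save('wrist','w5.png')))
E
```

```text
(np.int64(3870), array([188., 215., 238.]))
```

>>> {"method": "jog_arm", "body": {"series": [[0.557, [0, 0, 0], 0], [0.557, [0, 0, 0], 0], [0.557, [0, 0, 0], 0], [0.557, [0, 0, 0], 0], [0.557, [0, 0, 0], 0]]}}

```text
time_s: 10.55
tool_pos: [0.4493, -0.1934, 0.0343]
eef_rot: [-180.0, -0.0, 117.3]
contact_force: [-0.6, -0.0, -2.2]
grip_width: 0.0379
gripper_force: 7.2
```

```bash
python3 - <<'E'
from h import *
a=save('wrist','w6.png'); print(brass(a)); b=save('scene','s6.png')
s=cv2.resize(b[250:410,270:430],None,fx=2.5,fy=2.5)
cv2.imwrite('pics/m6.png',np.hstack([a[80:480,120:520],s])[:,:,::-1])
E
```

```text
(np.int64(3876), array([188., 215., 238.]))
```

View pics/m6.png

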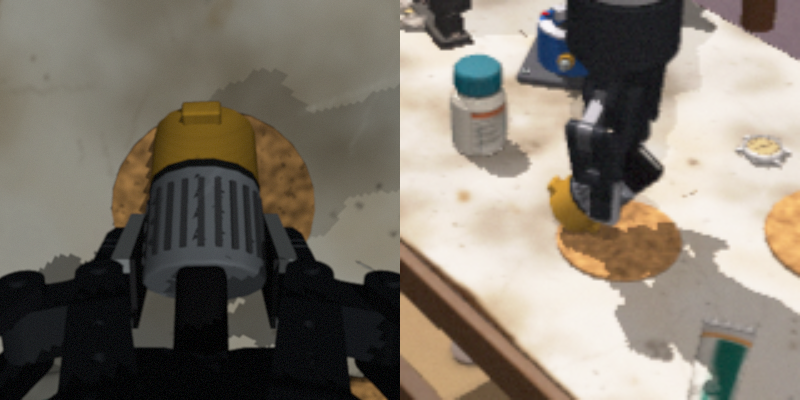

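The foot has swung partway, to about 50°. I'll slacken slightly more.

>>> {"method": "jog_arm", "body": {"series": [[0.5565, [0, 0, 0], 0], [0.5565, [0, 0, 0], 0], [0.556, [0, 0, 0], 0], [0.556, [0, 0, 0], 0], [0.556, [0, 0, 0], 0]]}}

```text
time_s: 11.15
tool_pos: [0.4493, -0.1934, 0.0343]
eef_rot: [180.0, 0.0, 117.3]
contact_force: [0.2, -0.3, -1.6]
grip_width: 0.0377
gripper_force: 5.4
```

>>> {"method": "jog_arm", "body": {"series": [[0.5555, [0, 0, 0], 0], [0.5555, [0, 0, 0], 0], [0.5555, [0, 0, 0], 0], [0.5555, [0, 0, 0], 0]]}}

```text
time_s: 11.55
tool_pos: [0.4493, -0.1934, 0.0343]
eef_rot: [-180.0, -0.0, 117.3]
contact_force: [-0.1, -0.1, -2.9]
grip_width: 0.0382
gripper_force: 4.5
```

```bash
python3 - <<'E'
from h import *
a=save('wrist','w7.png'); print(brass(a)); b=save('scene','s7.png')
s=cv2.resize(b[250:410,270:430],None,fx=2.5,fy=2.5)
cv2.imwrite('pics/m7.png',np.hstack([a[80:480,120:520],s])[:,:,::-1])
E
```

```text
(np.int64(2859), array([193., 218., 238.]))
```

>>> {"method": "jog_arm", "body": {"series": [[0.555, [0, 0, 0], 0], [0.555, [0, 0, 0], 0], [0.5547, [0, 0, 0], 0], [0.5547, [0, 0, 0], 0], [0.5547, [0, 0, 0], 0]]}}

```text
time_s: 12.15
tool_pos: [0.4493, -0.1934, 0.0343]
eef_rot: [180.0, 0.0, 117.3]
contact_force: [0.4, -0.2, -3.0]
grip_width: 0.0379
gripper_force: 3.2
```

```bash
python3 - <<'E'
from h import *
print(brass(save('wrist','w8.png')))
E
```

```text
(np.int64(2805), array([194., 218., 237.]))
```

>>> {"method": "jog_arm", "body": {"series": [[0.5544, [0, 0, 0], 0], [0.5544, [0, 0, 0], 0], [0.5541, [0, 0, 0], 0], [0.5541, [0, 0, 0], 0], [0.5541, [0, 0, 0], 0]]}}

```text
time_s: 12.7
tool_pos: [0.4493, -0.1934, 0.0343]
eef_rot: [180.0, 0.0, 117.3]
contact_force: [-0.7, -0.3, -1.9]
grip_width: 0.038
gripper_force: 2.4
```

```bash
python3 - <<'E'
from h import *
a=save('wrist','w9.png'); print(brass(a)); b=save('scene','s9.png')
s=cv2.resize(b[250:410,270:430],None,fx=2.5,fy=2.5)
cv2.imwrite('pics/m9.png',np.hstack([a[80:480,120:520],s])[:,:,::-1])
E
```

```text
(np.int64(2792), array([194., 218., 237.]))
```

View pics/m9.png

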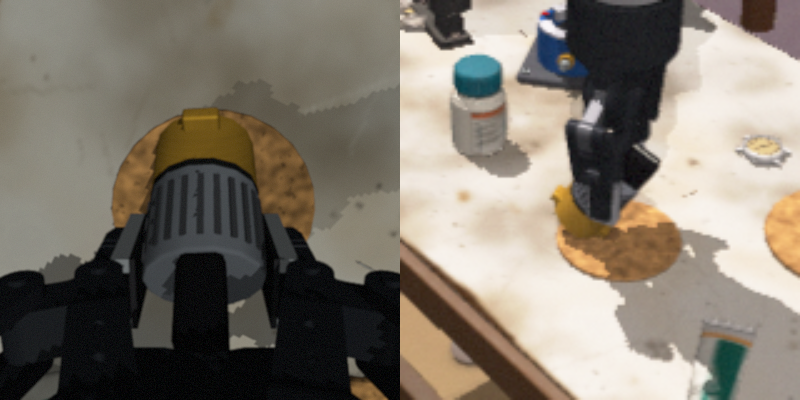

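>>> {"method": "jog_arm", "body": {"series": [[0.5547, [0, 0, 0], 0], [0.5547, [0, 0, -1], 0], [0.5547, [0, 0, -2], 0], [0.5547, [0, 0, -3], 0], [0.5547, [0, 0, -4], 0], [0.5547, [0, 0, -5], 0], [0.5547, [0, 0, -5], 0], [0.5547, [0, 0, -5], 0], [0.5547, [0, 0, -5], 0]]}}

```text
time_s: 13.7
tool_pos: [0.4493, -0.1934, 0.0394]
eef_rot: [180.0, 0.0, 117.3]
contact_force: [-0.4, 0.2, 0.2]
grip_width: 0.0382
gripper_force: 1.2
```

```bash
python3 - <<'E'
from h import *
print(brass(save('wrist','w10.png')))
E
```

```text
(np.int64(461), array([208., 216., 223.]))
```

```bash
python3 - <<'E'
from h import *
a=save('wrist','w11.png');b=save('scene','s11.png');P=pose('wrist')
r0=b[250:410,270:430]
h=cv2.cvtColor(np.ascontiguousarray(b),cv2.COLOR_RGB2HSV)
for n in ('s3.png','s9.png','s11.png'):
    im=cv2.imread('pics/'+n);h=cv2.cvtColor(im,cv2.COLOR_BGR2HSV)
    m=((h[...,0]>=19)&(h[...,0]<29)&(h[...,1]>190)&(h[...,2]>60)).astype(np.uint8);m[:250]=0;m[410:]=0;m[:,:320]=0;m[:,410:]=0
    k,l,st,c=cv2.connectedComponentsWithStats(m);j=1+np.argmax(st[1:,4]) if k>1 else 0;print(n,st[j],c[j].round(1))
print('cork hsv',cv2.cvtColor(b[345:350,340:345].copy(),cv2.COLOR_RGB2HSV).reshape(-1,3).mean(0))
G=np.array([.4493,-.1934,0]);ty=np.radians(117.3);w=-np.array([np.cos(ty),np.sin(ty),0]);y=np.array([w[1],-w[0],0])
for th in (60,70,80,90):
    t=np.radians(th);ax=w*np.cos(t)+np.array([0,0,np.sin(t)]);n=w*np.sin(t)-np.array([0,0,np.cos(t)])
    g=G+[0,0,.051 if th==90 else .056]; f=g-.047*ax
    # camera-side generatrix is -n
    print(th,'wrist: foot,25mm,60mm gen',[proj('wrist',f+d*ax-.019*n,P).tolist() for d in (.0035,.025,.06)],'wing ends86',[proj('wrist',f+.086*ax+e*n,P).tolist() for e in (-.018,.018)],'scene foot',proj('scene',f).tolist(),'25',proj('scene',f+.025*ax).tolist(),'lug-',proj('scene',f+.009*ax-.024*n).tolist())
# wrist column profile through centre
g=cv2.cvtColor(a,cv2.COLOR_RGB2HSV)
for r in range(170,420,6): print(r,g[r,305:335].mean(0).round().tolist(),end=' ')
E
```

```text
s3.png [330 280   3   2   3] [331.  280.7]
s9.png [342 341   1   2   2] [342.  341.5]
s11.png [353 341   2   4   4] [353.2 342.5]
cork hsv [ 15.8  146.   152.48]
60 wrist: foot,25mm,60mm gen [[322.7, 207.1], [322.6, 248.9], [322.3, 340.0]] wing ends86 [[322.1, 438.1], [322.4, 483.1]] scene foot [343.5, 336.1] 25 [350.4, 328.1] lug- [335.3, 324.8]
70 wrist: foot,25mm,60mm gen [[322.8, 218.2], [322.6, 251.0], [322.4, 325.3]] wing ends86 [[322.1, 411.1], [322.3, 485.6]] scene foot [347.3, 338.8] 25 [352.2, 329.3] lug- [337.4, 328.4]
80 wrist: foot,25mm,60mm gen [[322.8, 231.3], [322.7, 255.4], [322.4, 311.3]] wing ends86 [[322.1, 379.9], [322.2, 482.9]] scene foot [351.4, 340.9] 25 [354.2, 330.3] lug- [340.1, 331.8]
90 wrist: foot,25mm,60mm gen [[322.8, 242.9], [322.7, 257.7], [322.5, 292.2]] wing ends86 [[322.2, 336.4], [322.2, 459.3]] scene foot [355.6, 344.7] 25 [356.1, 333.3] lug- [343.2, 337.1]
170 [21.0, 41.0, 118.0] 176 [22.0, 40.0, 118.0] 182 [22.0, 41.0, 118.0] 188 [19.0, 74.0, 96.0] 194 [16.0, 146.0, 119.0] 200 [16.0, 146.0, 128.0] 206 [20.0, 193.0, 85.0] 212 [20.0, 195.0, 135.0] 218 [20.0, 196.0, 135.0] 224 [20.0, 198.0, 90.0] 230 [20.0, 200.0, 83.0] 236 [21.0, 201.0, 84.0] 242 [89.0, 61.0, 23.0] 248 [106.0, 25.0, 52.0] 254 [99.0, 24.0, 50.0] 260 [103.0, 25.0, 51.0] 266 [105.0, 25.0, 51.0] 272 [101.0, 25.0, 52.0] 278 [106.0, 22.0, 52.0] 284 [101.0, 25.0, 57.0] 290 [106.0, 22.0, 64.0] 296 [103.0, 23.0, 83.0] 302 [91.0, 92.0, 15.0] 308 [102.0, 130.0, 8.0] 314 [96.0, 135.0, 10.0] 320 [104.0, 128.0, 9.0] 326 [117.0, 138.0, 9.0] 332 [86.0, 110.0, 11.0] 338 [92.0, 138.0, 10.0] 344 [81.0, 131.0, 9.0] 350 [90.0, 126.0, 9.0] 356 [98.0, 86.0, 11.0] 362 [92.0, 37.0, 23.0] 368 [90.0, 33.0, 21.0] 374 [87.0, 68.0, 15.0] 380 [98.0, 77.0, 15.0] 386 [98.0, 72.0, 14.0] 392 [102.0, 66.0, 14.0] 398 [90.0, 72.0, 15.0] 404 [46.0, 87.0, 50.0] 410 [63.0, 87.0, 31.0] 416 [73.0, 106.0, 30.0]
```

The wrist rows put the head near 85° upright (brass/grey edge at row 242, body top at about row 288), apparently resting on the cork. I'll lower it gently to seat the foot.

>>> {"method": "jog_arm", "body": {"series": [[0.5547, [0, 0, 1], 0], [0.5547, [0, 0, 2], 0], [0.5547, [0, 0, 3], 0], [0.5547, [0, 0, 4], 0], [0.5547, [0, 0, 4], 0]]}}

```text
time_s: 14.35
tool_pos: [0.4492, -0.1934, 0.0351]
eef_rot: [-180.0, -0.0, 117.3]
contact_force: [-0.5, 0.9, -0.1]
grip_width: 0.038
gripper_force: 1.1
```

>>> {"method": "jog_arm", "body": {"series": [[0.5547, [0, 0, 1], 0], [0.5547, [0, 0, 2], 0], [0.5547, [0, 0, 3], 0], [0.5547, [0, 0, 4], 0], [0.5547, [0, 0, 4], 0]]}}

```text
time_s: 14.85
tool_pos: [0.4492, -0.1934, 0.0311]
eef_rot: [-180.0, -0.0, 117.3]
contact_force: [0.0, 0.9, 0.3]
grip_width: 0.0381
gripper_force: 1.0
```

```bash
cat >> h.py <<'E'
def prof(a,c0=305,c1=335):
    v=a[:,c0:c1].astype(float).mean(1); d=np.abs(np.diff(v,axis=0)).sum(1)
    return [(int(r),v[r-3].round().astype(int).tolist(),v[r+4].round().astype(int).tolist()) for r in range(150,440) if d[r]>25 and d[r]==d[r-4:r+5].max()]
E
python3 - <<'E'
from h import *
a=save('wrist','w12.png');print(prof(a)); print(prof(cv2.imread('pics/w11.png')[:,:,::-1]))
E
```

```text
[(190, [117, 112, 99], [106, 80, 49]), (204, [122, 90, 52], [101, 76, 22]), (222, [137, 104, 32], [78, 59, 17]), (241, [44, 33, 12], [46, 48, 50]), (294, [84, 89, 93], [5, 5, 5]), (398, [12, 12, 13], [63, 63, 60]), (433, [31, 31, 29], [7, 8, 8])]
[(187, [117, 112, 98], [110, 83, 51]), (204, [130, 96, 56], [100, 76, 23]), (222, [135, 102, 31], [84, 63, 18]), (239, [84, 64, 18], [35, 36, 38]), (300, [81, 86, 90], [6, 7, 7]), (400, [11, 11, 12], [48, 49, 45]), (433, [28, 28, 27], [7, 8, 9])]
```

>>> {"method": "jog_arm", "body": {"series": [[0.52, [0, 0, 0], 0], [0.45, [0, 0, 0], 0], [0.35, [0, 0, 0], 0], [0.2, [0, 0, 0], 0], [0.2, [0, 0, 0], 0], [0.2, [0, 0, 0], 0], [0.2, [0, 0, -20], 0], [0.2, [0, 0, -50], 0], [0.2, [0, 0, -80], 0], [0.2, [0, 0, -110], 0], [0.2, [0, 0, -110], 0], [0.2, [0, 0, -110], 0]]}}

```text
time_s: 16.1
tool_pos: [0.4496, -0.1936, 0.1416]
eef_rot: [180.0, 0.1, 117.3]
contact_force: [0.3, 0.4, -0.9]
grip_width: 0.0684
gripper_force: 0.0
```

```bash
python3 - <<'E'
from h import *
s=sense();P=pose('wrist',s);a=save('wrist','w13.png');b=save('scene','s13.png')
print([(np.round(d['position']).tolist(),round(d['conf'],2),ray('wrist',d['position'],.05,P)) for d in boxes_of('head_center','wrist')])
print([(np.round(d['position']).tolist(),round(d['conf'],2)) for d in boxes_of('head_center','scene')])
h=np.array([.4493,-.1934,.047]);print('pred',proj('wrist',h,P),proj('scene',h))
s=cv2.resize(b[260:380,290:410],None,fx=10/3,fy=10/3)
cv2.imwrite('pics/m13.png',np.hstack([a[80:480,120:520],s])[:,:,::-1])
E
```

```text
[([326.0, 220.0], 0.86, array([ 0.444 , -0.1785,  0.05  ]))]
[([347.0, 324.0], 0.72)]
pred [322.7 245.7] [356.5 325. ]
```

View pics/m13.png

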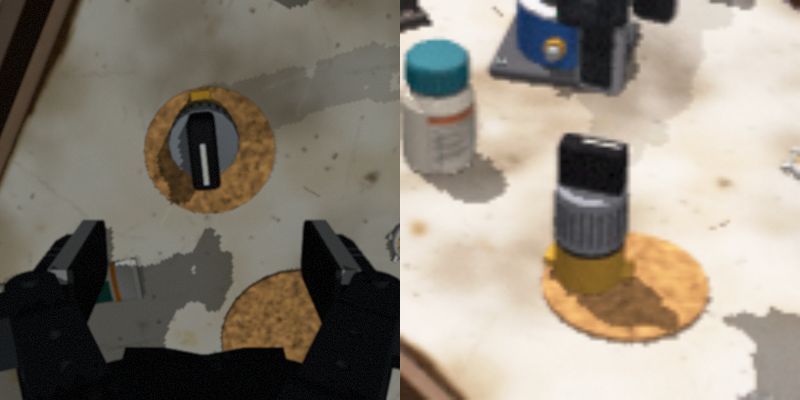

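The head stands upright on the smaller pad. Its wing runs from about (320,192) to (327,269) in the wrist image, and the white index line from about (320,223) to (327,267). Next I'll compute its exact place, yaw and the chamber pose.

```bash
python3 - <<'E'
from h import *
P=pose('wrist');a=cv2.imread('pics/w13.png')
g=a.max(2)
roi=np.zeros_like(g);roi[170:290,280:370]=1
m=((g<40)&(roi>0)).astype(np.uint8)
k,l,st,c=cv2.connectedComponentsWithStats(m);j=1+np.argmax(st[1:,4]);print(st[j],c[j])
ys,xs=np.nonzero(l==j);pts=np.stack([xs,ys],1)
box=cv2.boxPoints(cv2.minAreaRect(pts.astype(np.float32)));print(box.round(1).tolist())
W=np.array([ray('wrist',p,.090,P) for p in box]);print('box world z.09',W.tolist())
# edges per row: left/right at wing
for r in range(195,272,8):
    x=xs[ys==r]; 
    if len(x): p,q=ray('wrist',(x.min()-.5,r),.09,P),ray('wrist',(x.max()+.5,r),.09,P); print(r,x.min(),x.max(),((p+q)/2)[:2],np.linalg.norm(p-q).round(4))
wl=(g>150)&(roi>0)&(a.max(2).astype(int)-a.min(2)<40);yy,xx=np.nonzero(wl);print('white',len(yy),xx.min() if len(xx) else 0)
if len(yy)>10:
    R0=np.array([ray('wrist',p,.09,P)[:2] for p in zip(xx,yy)]);v=np.linalg.svd(R0-R0.mean(0))[2][0];print(R0.mean(0),np.degrees(np.arctan2(v[1],v[0])))
# predicted silhouettes for candidates
T=sense()['tool_pos'];print(T)
# chamber from top
b=cv2.imread('pics/top0.png');h=cv2.cvtColor(b,cv2.COLOR_BGR2HSV)[200:280,270:350]
red=((h[...,0]<8)|(h[...,0]>172))&(h[...,1]>120);gr=(h[...,0]>45)&(h[...,0]<85)&(h[...,1]>70)
for n,mm in (('red',red),('green',gr)):
    k,l,st,c=cv2.connectedComponentsWithStats(mm.astype(np.uint8));print(n,[(st[i,4],ray('top',c[i]+[270,200],.045)[:2].tolist()) for i in range(1,k)])
E
```

```text
[ 306  192   34   78 1812] [322.38520971 228.14183223]
[[304.0, 193.60000610351562], [332.79998779296875, 190.5], [341.1000061035156, 267.29998779296875], [312.29998779296875, 270.3999938964844]]
box world z.09 [[0.4237, -0.1639, 0.09], [0.4348, -0.1565, 0.09], [0.4555, -0.1875, 0.09], [0.4439, -0.1953, 0.09]]
195 310 332 [ 0.4309  -0.16085] 0.0106
203 307 334 [ 0.43235 -0.16425] 0.0129
211 306 334 [ 0.4339 -0.1677] 0.0135
219 307 335 [ 0.43605 -0.1709 ] 0.0136
227 309 336 [ 0.43845 -0.17395] 0.0132
235 309 337 [ 0.4404  -0.17725] 0.0137
243 310 338 [ 0.4426  -0.18055] 0.0137
251 311 338 [ 0.44465 -0.18395] 0.0134
259 312 339 [ 0.44695 -0.18725] 0.0134
267 314 336 [ 0.44855 -0.19095] 0.0111
white 12 322
[ 0.442075   -0.17964167] -56.948470317383155
[ 0.44868485 -0.19319447  0.14032997]
red [(np.int32(6), [0.6006, -0.015]), (np.int32(5), [0.5729, 0.038])]
green [(np.int32(2), [0.6086, 0.0297]), (np.int32(2), [0.5638, -0.0047])]
```

>>> {"method": "jog_arm", "body": {"series": [[0.2, [20, 36, -4], 0], [0.2, [40, 72, -4], 0], [0.2, [60, 108, -4], 0], [0.2, [80, 144, -4], 0], [0.2, [100, 180, -4], 0], [0.2, [119, 216, -4], 0], [0.2, [119, 216, -4], 0], [0.2, [119, 216, -4], 0], [0.2, [119, 216, -4], 0], [0.2, [119, 216, -4], 0]]}}

```text
time_s: 17.3
tool_pos: [0.5863, 0.0103, 0.1453]
eef_rot: [-180.0, -0.0, 117.2]
contact_force: [0.1, 0.2, -0.1]
grip_width: 0.0685
gripper_force: 0.0
```

```bash
python3 - <<'E'
from h import *
s=sense();print(s['qpos'].round(1),s['tool_pos'].round(4),s['eef_rot'].round(2));P=pose('wrist',s);a=save('wrist','w14.png')
print([(np.round(d['position']).tolist(),round(d['conf'],2),ray('wrist',d['position'],.045,P)) for d in boxes_of('chamber','wrist')])
h=cv2.cvtColor(a,cv2.COLOR_RGB2HSV);roi=np.zeros(h.shape[:2],bool);roi[120:400,180:470]=1
red=((h[...,0]<8)|(h[...,0]>172))&(h[...,1]>120)&(h[...,2]>60)&roi;gr=(h[...,0]>45)&(h[...,0]<85)&(h[...,1]>80)&(h[...,2]>50)&roi;bl=(h[...,0]>100)&(h[...,0]<125)&(h[...,1]>120)&(h[...,2]>40)&roi
for n,mm in (('red',red),('green',gr),('blue',bl)):
    k,l,st,c=cv2.connectedComponentsWithStats(mm.astype(np.uint8));print(n,[(int(st[i,4]),c[i].round(1).tolist(),ray('wrist',c[i],.045,P)[:2].tolist()) for i in range(1,k) if st[i,4]>12])
# outer rim: blue region hull -> ellipse; ring bright -> ellipse
g=cv2.GaussianBlur(a.max(2),(3,3),0)
ring=((h[...,1]<60)&(h[...,2]>120)&roi).astype(np.uint8);k,l,st,c=cv2.connectedComponentsWithStats(ring);print('ring',[(int(st[i,4]),st[i,:4].tolist(),c[i].round().tolist()) for i in range(1,k) if st[i,4]>200])
cv2.imwrite('pics/m14.png',cv2.resize(a[140:360,200:440],None,fx=2.5,fy=2.5)[:,:,::-1])
E
```

```text
[ 1.  24.   1.8 67.8 -0.  63.8] [0.5863 0.0103 0.1453] [-179.98   -0.    117.19]
[([325.0, 223.0], 0.86, array([0.5815, 0.022 , 0.045 ]))]
red [(74, [326.3, 192.7], [0.5739, 0.0383]), (61, [326.9, 287.7], [0.6011, -0.0135])]
green [(72, [372.7, 233.1], [0.6094, 0.0296]), (70, [281.3, 249.5], [0.5656, -0.0044])]
blue [(755, [327.0, 189.1], [0.5733, 0.0404]), (549, [325.3, 278.9], [0.5976, -0.0089])]
ring [(19894, [243, 120, 227, 280], [385.0, 246.0]), (255, [461, 181, 9, 48], [466.0, 207.0]), (1749, [273, 193, 40, 94], [291.0, 239.0]), (1750, [342, 192, 39, 96], [362.0, 240.0]), (252, [180, 201, 15, 27], [186.0, 215.0]), (694, [180, 274, 37, 43], [190.0, 296.0]), (1264, [231, 312, 62, 34], [259.0, 329.0])]
```

View pics/m14.png

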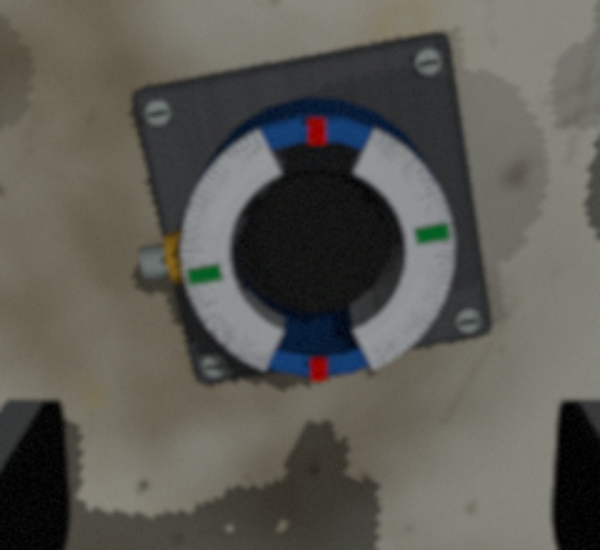

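The chamber centre is at (0.5875, 0.0125) with yaw 37.7°. The red marks are at wrist pixels (326,193) and (327,288), the green marks at (373,233) and (281,250). Now I'll go back and grip the standing head.

>>> {"method": "jog_arm", "body": {"series": [[0.2, [-17, -36, 0], 0], [0.2, [-34, -72, 0], -2], [0.2, [-51, -108, 0], -4], [0.2, [-68, -144, 0], -5.8], [0.2, [-85, -180, 0], -5.8], [0.2, [-99, -216, 0], -5.8], [0.2, [-99, -216, 0], -5.8], [0.2, [-99, -216, 10], -5.8], [0.2, [-99, -216, 30], -5.8], [0.2, [-99, -216, 50], -5.8], [0.2, [-99, -216, 70], -5.8], [0.2, [-99, -216, 90], -5.8], [0.2, [-99, -216, 103], -5.8], [0.2, [-99, -216, 110], -5.8], [0.2, [-99, -216, 110], -5.8], [0.2, [-99, -216, 110], -5.8]]}}

```text
time_s: 19.0
tool_pos: [0.4405, -0.1755, 0.0356]
eef_rot: [180.0, 0.0, 123.1]
contact_force: [-0.1, -0.4, -0.1]
grip_width: 0.0684
gripper_force: 0.0
```

>>> {"method": "jog_arm", "body": {"series": [[0.35, [0, 0, 0], 0], [0.45, [0, 0, 0], 0], [0.49, [0, 0, 0], 0], [0.51, [0, 0, 0], 0], [0.52, [0, 0, 0], 0], [0.53, [0, 0, 0], 0], [0.54, [0, 0, 0], 0], [0.55, [0, 0, 0], 0], [0.555, [0, 0, 0], 0], [0.56, [0, 0, 0], 0], [0.57, [0, 0, 0], 0], [0.6, [0, 0, 0], 0], [0.8, [0, 0, 0], 0], [1, [0, 0, 0], 0], [1, [0, 0, 0], 0]]}}

```text
time_s: 20.5
tool_pos: [0.44, -0.1758, 0.0356]
eef_rot: [-180.0, 0.0, 123.1]
contact_force: [-3.6, -2.0, 9.7]
grip_width: 0.0365
gripper_force: 58.9
```

```bash
cat >> h.py <<'E'
def headpose(a,P,ztop):
    g=a.max(2);out=[]
    return [(r,int(np.nonzero(g[r,270:380]>45)[0].size)) for r in range(200,470,10)]
E
python3 - <<'E'
from h import *
s=sense();P=pose('wrist',s);a=save('wrist','w15.png');print(s['tool_pos'].round(4),s['eef_rot'].round(2),s['contact_force'].round(1))
print(prof(a))
# predicted upright profile for offset e along tool x (toward camera +)
yw=np.radians(s['eef_rot'][2]);tx=np.array([np.cos(yw),np.sin(yw),0])
for e in (-.003,0,.003,.006):
    f=np.array([*s['tool_pos'][:2],.004])+e*tx
    print(e,[round(float(proj('wrist',f+[0,0,d]+r*tx,P)[1]),1) for d,r in ((.006,.024),(.012,.024),(.060,.019),(.060,.018),(.086,.018))])
E
```

```text
[ 0.44   -0.1758  0.0356] [-1.7999e+02  2.0000e-02  1.2305e+02] [-3.6 -2.   9.7]
[(235, [117, 112, 99], [109, 80, 46]), (243, [116, 86, 49], [105, 79, 25]), (259, [129, 98, 31], [63, 47, 13]), (270, [64, 48, 12], [32, 33, 34]), (314, [90, 94, 99], [6, 5, 6]), (434, [30, 31, 30], [6, 7, 7])]
-0.003 [242.1, 246.0, 306.5, 309.7, 355.6]
0 [235.1, 238.8, 297.0, 300.2, 344.1]
0.003 [228.0, 231.4, 287.3, 290.6, 332.3]
0.006 [220.8, 224.0, 277.5, 280.8, 320.4]
```

```bash
python3 - <<'E'
from h import *
s=sense();P=pose('wrist',s);a=cv2.imread('pics/w15.png')[:,:,::-1].copy()
h=cv2.cvtColor(a,cv2.COLOR_RGB2HSV)
m=(h[...,0]>=18)&(h[...,0]<=24)&(h[...,1]>170)&(h[...,2]>35)
for r in (246,250,254,258,261,264,267):
    x=np.nonzero(m[r,230:420])[0]+230; print(r,len(x),(x.min(),x.max(),(x.min()+x.max())/2) if len(x) else 0, end='; ')
br=(h[...,0]>=18)&(h[...,0]<=24)&(h[...,1]>170)&(h[...,2]>100);print()
for r in (246,250,254,258):
    x=np.nonzero(br[r,230:420])[0]+230; print('bright',r,len(x),(x.min(),x.max(),(x.min()+x.max())/2) if len(x) else 0, end='; ')
yw=np.radians(s['eef_rot'][2]);tx=np.array([np.cos(yw),np.sin(yw),0]);f=np.array([*s['tool_pos'][:2],.004])-.0035*tx
ty=np.array([np.sin(yw),-np.cos(yw),0])
print('\npred lug',[proj('wrist',f+[0,0,.012]+.022*tx+e*ty,P).tolist() for e in (-.0065,0,.0065)],'body at .02',[proj('wrist',f+[0,0,.022]+e*ty,P).tolist() for e in (-.019,0,.019)])
g=a.max(2)
for r in (285,295,305): 
    v=g[r].astype(int); x=np.nonzero((v[230:420]>35)&(v[230:420]<140)&(h[r,230:420,1]<60))[0]+230; print('grey',r,x.min(),x.max(),(x.min()+x.max())/2)
print([proj('wrist',f+[0,0,.05]+.012*tx+e*ty,P).tolist() for e in (-.0147,0,.0147)])
E
```

```text
246 30 (np.int64(309), np.int64(338), np.float64(323.5)); 250 32 (np.int64(308), np.int64(339), np.float64(323.5)); 254 33 (np.int64(305), np.int64(338), np.float64(321.5)); 258 37 (np.int64(303), np.int64(341), np.float64(322.0)); 261 49 (np.int64(300), np.int64(348), np.float64(324.0)); 264 56 (np.int64(296), np.int64(352), np.float64(324.0)); 267 62 (np.int64(294), np.int64(355), np.float64(324.5)); 
bright 246 0 0; bright 250 31 (np.int64(309), np.int64(339), np.float64(324.0)); bright 254 30 (np.int64(309), np.int64(338), np.float64(323.5)); bright 258 30 (np.int64(309), np.int64(338), np.float64(323.5)); 
pred lug [[306.7, 252.0], [322.9, 252.0], [339.1, 252.1]] body at .02 [[274.3, 313.0], [322.8, 313.1], [371.3, 313.2]]
grey 285 230 419 324.5
grey 295 234 395 314.5
grey 305 231 399 315.0
[[276.7, 315.4], [322.6, 315.5], [368.5, 315.5]]
```

The lug and body columns (323.7 and 324.3) agree, so the head's x is in line with the tool's x. The axis sits about 3.6 mm toward tool −x. Lifting and carrying it over the chamber.

>>> {"method": "jog_arm", "body": {"series": [[1, [0, 0, -10], 0], [1, [0, 0, -30], 0], [1, [0, 0, -60], 0], [1, [0, 0, -90], 0], [1, [0, 0, -104], 0], [1, [13, 37, -104], 0], [1, [27, 75, -104], 2], [1, [40, 113, -104], 5.4], [1, [54, 151, -104], 5.4], [1, [67, 189, -104], 5.4], [1, [81, 227, -104], 5.4], [1, [81, 227, -90], 5.4], [1, [81, 227, -75], 5.4], [1, [81, 227, -69], 5.4], [1, [81, 227, -69], 5.4], [1, [81, 227, -69], 5.4], [1, [81, 227, -69], 5.4]]}}

```text
time_s: 22.25
tool_pos: [0.5866, 0.0159, 0.1053]
eef_rot: [179.9, 0.0, 117.6]
contact_force: [-0.1, 1.1, -3.0]
grip_width: 0.0363
gripper_force: 61.0
```

```bash
python3 - <<'E'
from h import *
s=sense();P=pose('wrist',s);a=save('wrist','w16.png');print(s['tool_pos'].round(4),s['eef_rot'].round(2),s['contact_force'].round(1),s['qpos'].round(1))
h=cv2.cvtColor(a,cv2.COLOR_RGB2HSV);roi=np.zeros(h.shape[:2],bool);roi[120:400,180:470]=1
red=((h[...,0]<8)|(h[...,0]>172))&(h[...,1]>120)&(h[...,2]>40)&roi;gr=(h[...,0]>45)&(h[...,0]<85)&(h[...,1]>80)&(h[...,2]>30)&roi
for n,mm in (('red',red),('green',gr)):
    k,l,st,c=cv2.connectedComponentsWithStats(mm.astype(np.uint8));print(n,[(int(st[i,4]),c[i].round(1).tolist(),ray('wrist',c[i],.045,P)[:2].tolist()) for i in range(1,k) if st[i,4]>12])
print(prof(a))
m=(h[...,0]>=18)&(h[...,0]<=24)&(h[...,1]>170)&(h[...,2]>35)
for r in range(238,276,4):
    x=np.nonzero(m[r,230:420])[0]+230; print(r,len(x),(x.min(),x.max()) if len(x) else 0, end='; ')
yw=np.radians(s['eef_rot'][2]);tx=np.array([np.cos(yw),np.sin(yw),0])
for e in (-.005,-.0035,-.002):
    f=np.array([*s['tool_pos'][:2],s['tool_pos'][2]-.0316])+e*tx
    print(e,[proj('wrist',f+[0,0,d]+r*tx,P).tolist() for d,r in ((.006,.024),(.012,.024),(.060,.018))])
E
```

```text
[0.5866 0.0159 0.1053] [1.7993e+02 3.0000e-02 1.1764e+02] [-0.1  1.1 -3. ] [ 1.6 25.2 -2.3 62.4  0.  63.9]
red [(107, [320.9, 214.7], [0.5739, 0.0381])]
green [(104, [375.4, 261.7], [0.6094, 0.0295]), (99, [267.9, 279.9], [0.5656, -0.0044])]
[(174, [143, 140, 128], [54, 55, 56]), (206, [10, 30, 57], [65, 49, 88]), (219, [65, 50, 92], [24, 25, 26]), (246, [34, 29, 19], [124, 94, 30]), (259, [115, 88, 28], [66, 50, 14]), (271, [68, 50, 13], [36, 38, 40]), (308, [47, 49, 52], [92, 97, 102]), (314, [94, 99, 104], [5, 5, 6]), (400, [14, 14, 15], [50, 52, 49]), (434, [32, 32, 30], [6, 7, 9])]
238 0 0; 242 0 0; 246 29 (np.int64(310), np.int64(338)); 250 33 (np.int64(308), np.int64(340)); 254 32 (np.int64(308), np.int64(339)); 258 36 (np.int64(307), np.int64(342)); 262 60 (np.int64(251), np.int64(351)); 266 65 (np.int64(252), np.int64(355)); 270 72 (np.int64(252), np.int64(357)); 274 40 (np.int64(253), np.int64(360)); -0.005 [[322.9, 246.9], [322.8, 250.9], [322.7, 316.1]]
-0.0035 [[322.9, 243.4], [322.9, 247.3], [322.7, 311.4]]
-0.002 [[322.9, 239.9], [322.9, 243.7], [322.7, 306.7]]
```

>>> {"method": "jog_arm", "body": {"series": [[1, [1, -1, 8], 0], [1, [1, -1, 16], 0], [1, [1, -1, 23], 0], [1, [1, -1, 26], 0], [1, [1, -1, 29], 0], [1, [1, -1, 32], 0], [1, [1, -1, 34], 0], [1, [1, -1, 36], 0], [1, [1, -1, 36], 0]]}}

```text
time_s: 23.2
tool_pos: [0.5847, 0.0165, 0.0681]
eef_rot: [-180.0, -0.0, 117.7]
contact_force: [-0.2, -0.7, -1.9]
grip_width: 0.0365
gripper_force: 61.0
```

>>> {"method": "jog_arm", "body": {"series": [[1, [0, 0, 1], 0], [1, [0, 0, 2], 0], [1, [0, 0, 3], 0], [1, [0, 0, 4], 0], [1, [0, 0, 5], 0], [1, [0, 0, 6], 0], [1, [0, 0, 6], 0]]}}

```text
time_s: 23.9
tool_pos: [0.585, 0.0165, 0.0624]
eef_rot: [180.0, 0.0, 117.7]
contact_force: [-0.3, -0.2, 4.1]
grip_width: 0.036
gripper_force: 61.5
```

Only the spring force is showing (4 N) and the lugs are in the gaps, so I'll push on down.

>>> {"method": "jog_arm", "body": {"series": [[1, [0, 0, 1.5], 0], [1, [0, 0, 3], 0], [1, [0, 0, 4.5], 0], [1, [0, 0, 6], 0], [1, [0, 0, 7.5], 0], [1, [0, 0, 9], 0], [1, [0, 0, 9.7], 0], [1, [0, 0, 9.7], 0], [1, [0, 0, 9.7], 0]]}}

```text
time_s: 24.8
tool_pos: [0.585, 0.0165, 0.053]
eef_rot: [180.0, 0.0, 117.7]
contact_force: [-2.3, -0.1, 11.6]
grip_width: 0.0362
gripper_force: 62.2
```

>>> {"method": "jog_arm", "body": {"series": [[1, [0, 0.4, 0], 5], [1, [0, 0.7, 0], 10], [1, [0, 1.1, 0], 15], [1, [-0.1, 1.5, 0], 20], [1, [-0.2, 1.9, 0], 25], [1, [-0.4, 2.2, 0], 30], [1, [-0.4, 2.2, 0], 30]]}}

```text
time_s: 25.5
tool_pos: [0.5877, 0.0172, 0.0532]
eef_rot: [179.9, -0.0, 87.5]
contact_force: [-0.8, -0.6, 10.9]
grip_width: 0.0365
gripper_force: 62.2
```

```bash
python3 - <<'E'
from h import *
s=sense();print(s['wrist_torque'].round(2),s['contact_force'].round(1),s['tool_pos'].round(4),s['eef_rot'].round(1)); save('wrist','w17.png')
P=pose('wrist',s);a=cv2.imread('pics/w17.png');g=a.max(2)
# lateral wing tilt relative to tool: dark wing columns by row
for r in (325,335,345,355,365):
    x=np.nonzero(g[r,290:360]<25)[0]+290;print(r,x.min(),x.max(),len(x),end='; ')
E
```

```text
[-0.07  0.12 -0.05] [-0.8 -0.6 10.9] [0.5877 0.0172 0.0532] [179.9  -0.   87.5]
325 302 346 45; 335 300 348 49; 345 299 349 51; 355 298 350 53; 365 297 351 55;
```

>>> {"method": "jog_arm", "body": {"series": [[1, [0, 0.4, 0], 5], [1, [0, 0.7, 0], 10], [1, [0, 1.1, 0], 15], [1, [-0.1, 1.5, 0], 20], [1, [-0.2, 1.9, 0], 25], [1, [-0.4, 2.2, 0], 30], [1, [-0.6, 2.5, 0], 35], [1, [-0.7, 2.8, 0], 40], [1, [-0.9, 3.1, 0], 44], [1, [-1.1, 3.3, 0], 47], [1, [-1.2, 3.4, 0], 50], [1, [-1.2, 3.4, 0], 50]]}}

```text
time_s: 26.75
tool_pos: [0.591, 0.0158, 0.0532]
eef_rot: [179.9, -0.1, 37.5]
contact_force: [-1.4, 0.1, 11.5]
grip_width: 0.0362
gripper_force: 62.2
```

```bash
cat > chk.py <<'E'
from h import *
import sys
f=sys.argv[1]
s=sense();print(s['wrist_torque'].round(2),s['contact_force'].round(1),s['tool_pos'].round(4),s['eef_rot'].round(1)); save('wrist',f)
a=cv2.imread('pics/'+f);g=a.max(2)
for r in (325,335,345,355,365):
    x=np.nonzero(g[r,290:360]<25)[0]+290;print(r,x.min(),x.max(),end='; ')
P=pose('wrist',s);a=a[:,:,::-1].copy();h=cv2.cvtColor(a,cv2.COLOR_RGB2HSV);roi=np.zeros(h.shape[:2],bool);roi[120:400,180:470]=1
red=((h[...,0]<8)|(h[...,0]>172))&(h[...,1]>120)&(h[...,2]>40)&roi;gr=(h[...,0]>45)&(h[...,0]<85)&(h[...,1]>80)&(h[...,2]>30)&roi
for n,mm in (('red',red),('green',gr)):
    k,l,st,c=cv2.connectedComponentsWithStats(mm.astype(np.uint8));print(n,[(int(st[i,4]),c[i].round(1).tolist(),ray('wrist',c[i],.045,P)[:2].tolist()) for i in range(1,k) if st[i,4]>12])
print(prof(a))
E
python3 chk.py w18.png
```

```text
[-0.17  0.18 -0.01] [-1.4  0.1 11.5] [0.591  0.0158 0.0532] [ 1.799e+02 -1.000e-01  3.750e+01]
325 301 347; 335 300 348; 345 298 349; 355 297 351; 365 296 351; red [(40, [244.2, 304.6], [0.573, 0.0407])]
green [(200, [323.5, 251.5], [0.6087, 0.0295])]
[(193, [126, 124, 115], [46, 48, 50]), (217, [54, 55, 57], [8, 26, 50]), (237, [7, 25, 49], [108, 118, 117]), (262, [94, 123, 106], [140, 141, 144]), (269, [140, 141, 144], [26, 24, 21]), (308, [42, 44, 47], [93, 98, 102]), (314, [96, 101, 105], [5, 5, 5]), (401, [8, 8, 9], [45, 45, 43]), (433, [43, 44, 42], [6, 6, 6])]
```

The green mark at column 323.5 lines up with the wing centre at column 324. I'll feel for the stop.

>>> {"method": "jog_arm", "body": {"series": [[1, [0, 0.1, 0], 1], [1, [0, 0.2, 0], 2], [1, [0, 0.3, 0], 3], [1, [0, 0.3, 0], 4], [1, [0, 0.3, 0], 4]]}}

```text
time_s: 27.3
tool_pos: [0.5912, 0.0156, 0.0532]
eef_rot: [180.0, -0.1, 33.6]
contact_force: [-0.5, 0.0, 10.2]
grip_width: 0.0367
gripper_force: 62.2
```

```bash
python3 chk.py w19.png
```

```text
[-0.15  0.15  0.  ] [-0.5  0.  10.2] [0.5912 0.0156 0.0532] [ 1.80e+02 -1.00e-01  3.36e+01]
325 301 347; 335 300 348; 345 298 349; 355 297 351; 365 296 351; red []
green [(201, [318.8, 251.7], [0.6087, 0.0295])]
[(193, [127, 125, 116], [46, 48, 50]), (217, [54, 56, 58], [9, 26, 49]), (238, [12, 29, 52], [100, 118, 109]), (261, [97, 125, 109], [142, 144, 147]), (269, [142, 144, 146], [24, 23, 20]), (308, [42, 45, 46], [94, 99, 103]), (314, [96, 102, 106], [4, 5, 5]), (401, [9, 9, 10], [44, 45, 43]), (434, [44, 45, 43], [6, 6, 7])]
```

>>> {"method": "jog_arm", "body": {"series": [[1, [0, 0.1, 0], 1], [1, [0, 0.1, 0], 2], [1, [0, 0.2, 0], 3], [1, [0, 0.2, 0], 3]]}}

```text
time_s: 27.75
tool_pos: [0.5913, 0.0153, 0.0532]
eef_rot: [179.9, -0.1, 30.6]
contact_force: [-1.2, -1.3, 10.1]
grip_width: 0.0364
gripper_force: 62.2
```

```bash
python3 chk.py w20.png
```

```text
[-0.3   0.23  0.36] [-1.2 -1.3 10.1] [0.5913 0.0153 0.0532] [ 1.799e+02 -1.000e-01  3.060e+01]
325 301 346; 335 300 348; 345 298 349; 355 297 350; 365 296 351; red []
green [(198, [314.8, 251.8], [0.6086, 0.0295])]
[(192, [127, 125, 116], [45, 46, 48]), (217, [55, 57, 59], [10, 26, 49]), (237, [7, 24, 48], [117, 124, 127]), (262, [96, 125, 108], [142, 145, 147]), (268, [143, 145, 148], [26, 22, 13]), (308, [42, 44, 46], [95, 100, 104]), (314, [97, 102, 107], [4, 4, 5]), (400, [8, 9, 9], [45, 46, 43]), (434, [44, 45, 43], [5, 7, 7])]
```

The stop shows as 0.36 Nm at yaw 30.6°. I'll ease back to the green line and let it rise.

>>> {"method": "jog_arm", "body": {"series": [[1, [0, -0.2, 0], -3], [1, [0, -0.4, 0], -6], [1, [0, -0.4, 0], -6], [1, [0, -0.4, -1], -6], [1, [0, -0.4, -2], -6], [1, [0, -0.4, -3], -6], [1, [0, -0.4, -4], -6], [1, [0, -0.4, -5], -6], [1, [0, -0.4, -5], -6]]}}

```text
time_s: 28.7
tool_pos: [0.5911, 0.0157, 0.0581]
eef_rot: [179.9, -0.1, 36.7]
contact_force: [0.5, -1.4, 7.8]
grip_width: 0.0364
gripper_force: 61.9
```

```bash
python3 chk.py w21.png
```

```text
[-0.23 -0.07  0.09] [ 0.5 -1.4  7.8] [0.5911 0.0157 0.0581] [ 1.799e+02 -1.000e-01  3.670e+01]
325 302 347; 335 300 348; 345 298 349; 355 297 350; 365 297 351; red [(60, [245.8, 302.4], [0.5724, 0.0405])]
green [(193, [322.5, 247.8], [0.6087, 0.0294])]
[(191, [125, 124, 115], [45, 47, 49]), (216, [54, 56, 58], [10, 26, 50]), (234, [8, 25, 49], [107, 118, 115]), (258, [96, 124, 108], [140, 142, 144]), (264, [139, 142, 144], [62, 47, 16]), (308, [42, 44, 46], [93, 98, 102]), (314, [96, 101, 105], [5, 5, 5]), (400, [8, 8, 9], [44, 45, 42]), (434, [44, 45, 42], [7, 6, 7])]
```

>>> {"method": "jog_arm", "body": {"series": [[1, [0, 0, -0.5], 0], [1, [0, 0, -1], 0], [1, [0, 0, -1.3], 0], [1, [0, 0, -1.3], 0]]}}

```text
time_s: 29.15
tool_pos: [0.591, 0.0157, 0.0588]
eef_rot: [180.0, -0.0, 36.7]
contact_force: [4.8, -0.5, -1.9]
grip_width: 0.0366
gripper_force: 60.9
```

The force dropped from +8 to −2 N at foot depth 17.8 mm, so it is held in the pockets. Releasing.

>>> {"method": "jog_arm", "body": {"series": [[1, [0, 0, 0.6], 0], [0.56, [0, 0, 0.6], 0], [0.55, [0, 0, 0.6], 0], [0.5, [0, 0, 0.6], 0], [0.35, [0, 0, 0.6], 0], [0.2, [0, 0, 0.6], 0], [0.2, [0, 0, 0.6], 0], [0.2, [0, 0, 0.6], 0], [0.2, [0, 0, -15], 0], [0.2, [0, 0, -45], 0], [0.2, [0, 0, -75], 0], [0.2, [0, 0, -105], 0], [0.2, [0, 0, -105], 0], [0.2, [0, 0, -105], 0]]}}

```text
time_s: 30.55
tool_pos: [0.5907, 0.0157, 0.1642]
eef_rot: [180.0, -0.1, 36.7]
contact_force: [-0.3, -0.3, 0.2]
grip_width: 0.0684
gripper_force: 0.0
```

```bash
python3 - <<'E'
from h import *
s=sense();P=pose('wrist',s);print(s['tool_pos'].round(4),s['contact_force'].round(1));a=save('wrist','w22.png')
h=cv2.cvtColor(a,cv2.COLOR_RGB2HSV);roi=np.zeros(h.shape[:2],bool);roi[120:400,180:470]=1
gr=(h[...,0]>45)&(h[...,0]<85)&(h[...,1]>80)&(h[...,2]>30)&roi
k,l,st,c=cv2.connectedComponentsWithStats(gr.astype(np.uint8));print('green',[(int(st[i,4]),c[i].round(1).tolist(),ray('wrist',c[i],.045,P)[:2].tolist()) for i in range(1,k) if st[i,4]>12])
g=a.max(2);m=((g<30)).astype(np.uint8);m[:150]=0;m[330:]=0;m[:,:270]=0;m[:,380:]=0
k,l,st,c=cv2.connectedComponentsWithStats(m);j=1+np.argmax(st[1:,4]);print(st[j],c[j]);ys,xs=np.nonzero(l==j)
for zt in (.113,):
    C=[]
    for r in range(st[j,1]+15,st[j,1]+st[j,3]-8,8):
        x=xs[ys==r];p,q=ray('wrist',(x.min()-.5,r),zt,P),ray('wrist',(x.max()+.5,r),zt,P);C.append((p+q)[:2]/2);print(r,x.min(),x.max(),np.linalg.norm(p-q).round(4))
    C=np.array(C);v=np.linalg.svd(C-C.mean(0))[2][0];print('wing yaw',np.degrees(np.arctan2(v[1],v[0])),C.mean(0))
R0=ray('wrist',(c[j][0],st[j,1]+st[j,3]),.113,P);print('far end',R0,'pred far',[.5875-.018*np.cos(np.radians(37)),.0125-.018*np.sin(np.radians(37))])
save('scene','s22.png')
for t in ('head_center','bottle_center','tin_center','loupe_center','watch_center'): print(t,[(np.round(d['position']).tolist(),round(d['conf'],2)) for d in boxes_of(t,'scene')[:2]])
print('pred locked head centre',proj('scene',[.5875,.0125,.07]))
E
```

```text
[0.5907 0.0157 0.1642] [-0.3 -0.3  0.2]
green [(64, [323.3, 201.6], [0.6087, 0.0294])]
[ 311  231   28   77 1673] [324.56246264 265.57441721]
246 311 338 0.0133
254 312 338 0.013
262 312 338 0.013
270 312 337 0.0126
278 312 337 0.0127
286 312 338 0.0132
294 312 337 0.0127
wing yaw -143.3584033171192 [0.59137857 0.01561429]
far end [0.5755 0.0038 0.113 ] pred far [np.float64(0.5731245608191488), np.float64(0.0016673295832631326)]
head_center [([340.0, 248.0], 0.58), ([244.0, 254.0], 0.25)]
bottle_center [([302.0, 294.0], 0.6), ([342.0, 247.0], 0.53)]
tin_center [([355.0, 246.0], 0.64), ([217.0, 242.0], 0.44)]
loupe_center [([240.0, 256.0], 0.72)]
watch_center [([414.0, 310.0], 0.55)]
pred locked head centre [340.9 247.3]
```

The wing is at 36.6° against the chamber's 37.7°. The head is at its predicted locked place (340,248), the loose things have not moved and the hand is clear. Handing in.

```bash
python3 -c "
from cell import *
print(job_done())"
```

```text
the job is handed in; nothing more can be done
None
```

The head was stood on the smaller cork pad and released, then retaken and locked in the chamber with its wing about 1° off the green line; it is released, and the job was handed in at about 31 s of the 64 s allowed.

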